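# Switch off and pop the fuse hatch

### The job

Push the isolator lever all the way over, away from the robot, to switch the machine off; only then press the large hatch of the fuse box in once, at its marked spot, until it clicks at the end of its travel, and let go so that it pops open. Keep your hand clear of the box and watch the hatch for two seconds to confirm that it stays open: a second press would lock it shut. Grasp and lift nothing, leave the small hatch of the pair counter shut, and do not disturb the slippers, bottles and tools lying about.

Things in the scene. Friction and masses are not known exactly. Their poses are not given: they have to be found in the camera images.
- fuse_box: Fixed teal box, 130 x 150 x 70 mm (x, y, z), its top almost all one large grey hatch: a plate 90 (x) by 120 mm (y), 9 mm thick, lying on the rim (its top at 79 mm), hinged along y on the far side, 50 mm beyond the box centre; free edge at x = -40 mm, nearer the robot. Origin: centre of its underside; z up, x away from the robot at yaw 0.
- fuse_hatch (a joint): Angle of the large hatch. 0: latched shut (start); negative: pressed in; 0.7: popped open, free edge up about 60 mm. Push-push latch: pressed to its stop (-0.07 rad, 5 mm down at the marked spot; about 2 N on the way, then hard) it unlatches, and springs up behind the finger as that lifts. A press that stops short leaves it latched.
- fuse_hatch_cam (a joint): Hidden cam of the latch in the fuse box: 0 latched (start), 3.9 released with the hatch open, more while the open hatch is pressed down again, 7.8 locked shut for good once that press reaches the stop.
- fuse_hatch_press (a point): The spot to press on the fuse hatch, marked by a thin 26 mm dark circle: on the top face, 20 mm in from the free edge, mid-width (70 mm from the hinge).
- switch_box: Fixed teal box on the table, 120 x 110 x 60 mm, carrying the isolator: on its top a grey block 70 x 50 x 25 mm with the lever's pivot (along y) above the box centre at z = 82 mm. Origin: centre of its underside; x points away from the robot at yaw 0.
- isolator (a joint): Isolator lever, 10 mm steel rod, pivot to centre of its 26 mm black ball 80 mm. 0 to 0.15 at the start: on, leaning 0.5 rad towards the robot (-x of the switch box). 1.0: off, leaning 0.5 rad away (+x), the end of its travel. It moves under about 1 N and stays where it is left.
- isolator_tip (a point): Centre of the lever's black ball, about 152 mm above the table at either end of the swing, 162 mm at mid-swing; 38 mm before (-x) or beyond (+x) the pivot.
- counter_box: Fixed grey pair counter, 130 x 130 x 70 mm, with a dark display on the robot's side of its top and a small hatch on the far side. Origin: centre of its underside.
- counter_hatch (a joint): Angle of the counter's small battery hatch (60 x 60 mm, same kind of latch, same dark circle): 0 shut. Leave it shut.
- slipper_a: Loose pink slipper, 240 x 98 x 82 mm, sole 30 mm thick, its toe to its own +x. Origin: centre of its underside.
- slipper_b: The other pink slipper, the same.
- glue_bottle: Loose small bottle with a paper label, 34 mm across, 85 mm tall, standing between the boxes. Origin: centre of its underside.
- oil_can: Loose small can, 34 mm across, 75 mm tall, standing between the boxes. Origin: centre of its underside.
- tape_roll: Loose cardboard roll core, 60 mm across, 25 mm high, lying flat before the boxes. Origin: centre of its underside.
- awl: Loose screwdriver-like awl, 160 mm long, lying before the boxes. Origin: on its underside near the middle.

How it is judged:
On the way, in this order (a step that is already met when the one before it is completed fails the run):
1. the isolator lever is pushed over to off (value of joint isolator above 0.85 rad), for 0.2 s.
2. the fuse hatch has popped open and stays open, untouched, for 1.5 s (value of joint fuse_hatch above 0.5 rad and value of joint isolator above 0.85 rad and contact force between each of the fingers, the arm and fuse_box below 0.1 N), for 1.5 s.
At the end, for the whole second after the job is handed in: The fuse hatch stands open (above 0.5 rad), at rest and untouched; the isolator lever is off (above 0.85 rad); the counter's hatch is shut (all of step 2 and value of joint fuse_hatch_cam below 5 rad and value of joint counter_hatch below 0.05 rad and velocity of joint fuse_hatch between -0.1 and 0.1 rad/s).
It fails at once if the fuse hatch is opened before the isolator is off (value of joint fuse_hatch above 0.1 rad and value of joint isolator below 0.85 rad).
It fails at once if the popped fuse hatch is pressed down again (value of joint fuse_hatch_cam above 5.5 rad).
It fails at once if the counter's small hatch is opened (value of joint counter_hatch above 0.1 rad).
It fails at once if a bystander is pushed, lifted or carried (over 30 mm) or knocked over (distance of any of slipper_a, slipper_b, glue_bottle, oil_can, tape_roll, awl from where it was at the start of the episode above 0.03 m or angle between any of slipper_a, slipper_b, glue_bottle, oil_can, tape_roll's own z axis and vertical above 0.5 rad).
It also fails if it takes over 48 s, if anything falls off the work surface, if the arm or the gripper's body presses on something with over 40 N, if the wrist force passes 120 N, or if a joint passes its speed limit or range.

### The arm

A 6-joint arm with a two-finger parallel gripper is mounted at the origin on the work surface. World frame = base frame: x ahead of the robot, y to its left, z up, the work surface at z = 0. Lengths are in m, angles in rad, forces in N, time in s.
With the tool pointing down it reaches from about 0.375 to 0.9 m from the base axis. Payload 3.1 kg.
Tool frame: the origin (TCP) lies at the very end of the fingers, on their centre line; the grasp point (between the pads) lies 19 mm behind it (ctrl.pinch_z is the distance from the TCP to the grasp point, in m); z points along the fingers, y is the line along which they close (so a half turn about z gives the same grasp; the last joint's range is limited). The gripper opens to 85 mm and grips with 20 to 120 N. Pads are 22 mm wide; open, the fingers measure 114 mm over their backs; the gripper's body (76 mm by 85 mm) begins 54 mm behind the grasp point. The pads swing forward as they close: fully open they stand 13 mm farther back than shut.
Start: joints at [0.981, 0.527, 1.433, -0, 1.181, -0.178], TCP at [0.25, 0.573, 0.231] pointing down, gripper open.
Joint ranges: [-3.08, 3.08], [-0.75, 2.2], [0.22, 2.44], [-1.43, 4.57], [0, 2.65], [-2.85, 2.85]. Speed limits (rad/s): [2.79, 2.79, 3.14, 3.14, 3.14, 3.14].

### API

Orientations are given as [roll, pitch, yaw] about the fixed x, y, z axes, in that order (R = Rz(yaw) Ry(pitch) Rx(roll)).
In Python, from bench import ctrl, imaging, job_done gives the robot as it stands. The module is installed in compiled form; this text tells all that it offers. Calls block until the motion is done:
- ctrl.movep(position, orientation): joint-space move of the TCP to a pose.
- ctrl.servo_line(position, attitude=None, speed=0.15): straight line of the TCP; attitude=None keeps the orientation; speed is the mean speed in m/s.
- ctrl.move_j(angles): joint-space move.
- ctrl.grip(opening): finger opening in m; the grip force is fixed at half the most; returns when the fingers have stopped.
- ctrl.hold(seconds).
- ctrl.solve_ik(position, orientation): joint angles nearest the present ones, or None.
- imaging.capture(name): name is "scene" or "top"; returns a dict with "img" (420x560x3 uint8, red, green, blue), "range_z" (420x560 float32, m along the optical axis (not along the pixel's ray), 0 where there is no reading), "intrinsics" (3x3 intrinsics, pixels), "R" (3x3) and "t" (3): a world point X has camera coordinates R X + t. Camera axes: x right, y down, z forward; pixel columns grow to the right and rows downward; lengths in m; the calibration is good to about 2 mm. A picture is of the moment at which its call begins.
A pose or a line that the arm cannot do raises ctrl.IKError and nothing moves.
- job_done(): hands the job in; it is judged then, once.
Readings, each from a call of its own:
- ctrl.read_time_s(): time.
- ctrl.read_qpos(): joint angles.
- ctrl.read_joint_vel(): joint speeds.
- ctrl.read_tau(): joint torques, N m.
- ctrl.read_tcp_pos(): TCP position.
- ctrl.read_tool_rot(): TCP orientation.
- ctrl.read_wrist_force(): force on the tool from outside, world axes, zero at the start.
- ctrl.read_moment(): the same for the moment, N m.
- ctrl.read_gripper_width(): finger opening in m.
- ctrl.read_finger_force(): force on a finger pad.
Only numpy, scipy, OpenCV 4.12 (cv2) and the standard library are available. Lean on these libraries where they do the work, as an engineer would, in place of code of your own. Each camera call takes 0.05 s, during which the arm holds its last target. There are 200 camera calls.

## Working session

There is one attempt and no reset: what is moved stays moved. The work goes in short steps, each a Python script; the robot and the scene stay as the last script left them, time stands still between calls to the robot, and variables do not carry over. Pictures are saved under pics/ and viewed, at most 10 in all, crops included, and the job is handed in when it is done.

```bash
mkdir -p pics && cat > h.py <<'E'
import numpy as np, cv2
from bench import ctrl, imaging, job_done
def shot(cam, name):
    c=imaging.capture(cam); cv2.imwrite(f'pics/{name}.png', c['img'][:,:,::-1]); np.savez(f'pics/{name}.npz', **c); return c
def cloud(c):
    z=c['range_z']; v,u=np.indices(z.shape); K=c['intrinsics']
    P=np.stack([(u-K[0,2])/K[0,0]*z,(v-K[1,2])/K[1,1]*z,z],-1)
    W=(P-c['t'])@c['R']; W[z<=0]=np.nan; return W
def ray(c,u,v,h):
    d=c['R'].T@np.linalg.solve(c['intrinsics'],[u,v,1.]); o=-c['R'].T@c['t']
    return o+d*(h-o[2])/d[2]
E
python3 - <<'E'
from h import *
for n in('scene','top'):
    c=shot(n,n+'0'); print(n,-c['R'].T@c['t'],c['R'][2])
print(ctrl.read_time_s(),ctrl.read_tool_rot(),ctrl.pinch_z)
E
```

```text
scene [1.04219599 0.42028894 0.61510384] [-0.59809052 -0.52084279 -0.60910633]
top [0.41763507 0.00863382 1.2224841 ] [ 0.12083474 -0.00325232 -0.99266731]
0.1 [-3.13967979e+00 -3.26499774e-04  2.72978528e+00] 0.0187
```

View pics/scene0.png

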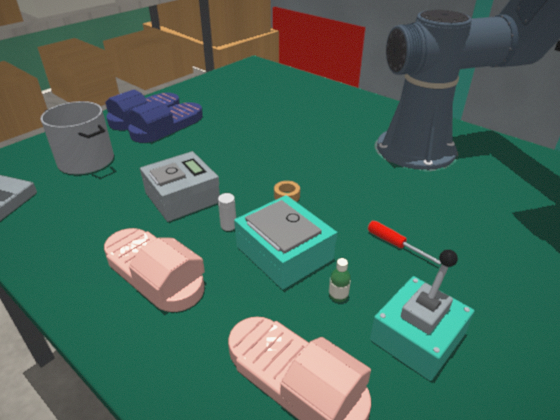

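View pics/top0.png

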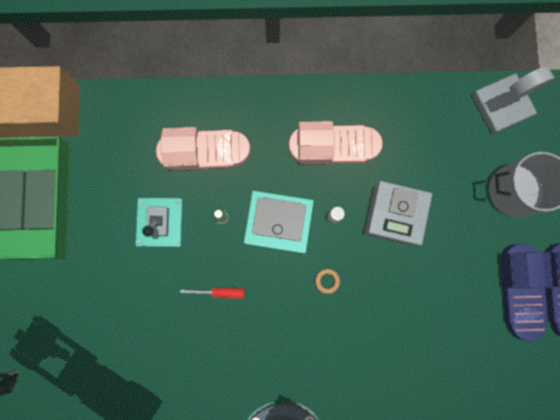

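The top view shows the switch box at (158,222) with its ball at about (148,231), and the fuse box at (280,220) with its press circle at (277,229). In the scene view the ball is at (448,258) and the circle at (293,217). I'll measure these in both views.

```bash
cat > m.py <<'E'
from h import *
C={n:dict(np.load(f'pics/{n}0.npz')) for n in('scene','top')}
def dark(c,u,v,r,thr):
    g=cv2.cvtColor(c['img'],cv2.COLOR_RGB2GRAY); m=np.zeros_like(g); cv2.circle(m,(u,v),r,255,-1)
    m=((g<thr)&(m>0)&(c['img'].max(2).astype(int)-c['img'].min(2)<25)).astype(np.uint8)
    n,l,s,ce=cv2.connectedComponentsWithStats(m); i=1+np.argmax(s[1:,4]); p=np.argwhere(l==i)[:,::-1].astype(np.float32)
    return p,s[i]
def tri(a,b):
    P=[C[n]['intrinsics']@np.c_[C[n]['R'],C[n]['t']] for n in('scene','top')]
    X=cv2.triangulatePoints(P[0],P[1],np.array(a,float),np.array(b,float))[:,0]; X=X[:3]/X[3]
    e=[]
    for Q,p in zip(P,(a,b)):
        q=Q@np.r_[X,1]; e.append(np.round(q[:2]/q[2]-p,1))
    return X,e
out=[]
for name,S,T in(('ball',(448,258,14,45),(148,231,9,40)),('circle',(293,217,9,75),(277,229,8,75))):
    px=[]
    for n,a in(('scene',S),('top',T)):
        p,s=dark(C[n],*a); (x,y),r=cv2.minEnclosingCircle(p); W=cloud(C[n])
        px.append((x,y)); q=p.astype(int); print(name,n,(x,y),r,s,np.nanmedian(W[q[:,1],q[:,0]],0),np.nanmax(W[q[:,1],q[:,0],2]))
    print(name,*tri(*px))
# teal boxes: top-face rectangles in top view from the point cloud heights + colour
c=C['top'];W=cloud(c);hsv=cv2.cvtColor(c['img'],cv2.COLOR_RGB2HSV)
teal=(hsv[...,0]>75)&(hsv[...,0]<95)&(hsv[...,2]>110)&(hsv[...,1]>80)
for name,(u,v) in(('switch',(158,222)),('fuse',(280,220))):
    m=np.zeros(teal.shape,np.uint8); m[v-40:v+40,u-45:u+45]=1; m=m&teal
    h=np.nanmedian(W[m>0][:,2]); q=np.argwhere(m)[:,::-1]
    X=np.array([ray(c,a,b,h)[:2] for a,b in q],np.float32); r=cv2.minAreaRect(X); print(name,h,r)
# heights of everything tall in the workspace
for nm,(u,v) in dict(glue=(219,214),can=(337,214),tape=(328,281),awl=(228,293),sa=(180,146),sb=(316,141)).items():
    print(nm,W[v-4:v+5,u-4:u+5].reshape(-1,3)[np.nanargmax(W[v-4:v+5,u-4:u+5,2])])
E
python3 m.py
```

```text
ball scene (447.9210510253906, 258.2105407714844) 8.5470552444458 [440 250  17  17 194] [0.52958442 0.29640984 0.16084291] 0.16832680912020487Traceback (most recent call last):
  File "m.py", line 19, in <module>
    p,s=dark(C[n],*a); (x,y),r=cv2.minEnclosingCircle(p); W=cloud(C[n])
        ~~~~^^^^^^^^^
  File "m.py", line 6, in dark
    n,l,s,ce=cv2.connectedComponentsWithStats(m); i=1+np.argmax(s[1:,4]); p=np.argwhere(l==i)[:,::-1].astype(np.float32)
                                                      ~~~~~~~~~^^^^^^^^^
    return _wrapfunc(a, 'argmax', axis=axis, out=out, **kwds)
    return bound(*args, **kwds)
ValueError: attempt to get argmax of an empty sequence
```

```bash
python3 - <<'E'
import re
s=open('m.py').read()
s=s.replace("(148,231,9,40)","(148,231,9,70)").replace("<25)",f"<35)")
open('m.py','w').write(s)
E
python3 m.py; python3 - <<'E'
import numpy as np,cv2
t=np.load('pics/top0.npz')['img']; s=np.load('pics/scene0.npz')['img']
a=np.hstack([cv2.resize(x,(390,390),interpolation=cv2.INTER_NEAREST) for x in (t[200:250,130:180],t[205:245,260:300])])
b=cv2.resize(s[190:290,235:435],(780,200),interpolation=cv2.INTER_NEAREST)
cv2.imwrite('pics/z.png',np.vstack([a,b])[:,:,::-1])
print(t[226:237,140:158].max(2)); 
E
```

```text
ball scene (447.9210510253906, 258.2105407714844) 8.5470552444458 [440 250  17  17 194] [0.52958442 0.29640984 0.16084291] 0.16832680912020487
ball top (148.03192138671875, 230.60638427734375) 5.221428871154785 [143 226  11  10  81] [0.51854599 0.2907444  0.16568142] 0.17139388181777768
ball [0.52033968 0.29372154 0.15349328] [array([0.3, 0. ]), array([ 0.1, -0.1])]
circle scene (287.0, 219.0) 1.414313554763794 [286 218   3   3   3] [ 0.53709537 -0.00223129  0.07827355] 0.07850919727472958
[[207 212 208 185 153 115  81  74  71  71  75  92 104 104  99  88  99 124]
 [213 205 193 156 107  69  50  54  51  52  58  69  81  93  92  98 119 154]
 [205 198 164 114  72  54  52  55  50  54  54  54  71  81  91 102 119 153]
 [207 188 139  83  51  53  55  54  61  55  47  53  58  70  94  95 112 141]
 [210 183 123  63  53  53  60  64  58  52  57  49  53  67  89  94  95 118]
 [209 183 122  66  47  50  59  63  57  62  54  50  52  69  93  94  99 105]
 [210 186 128  66  50  53  57  62  55  56  51  54  53  69  90  97  90 102]
 [209 194 152  96  60  50  53  46  53  51  51  51  58  79  92  95  99 102]
 [214 203 182 137  90  62  50  51  47  52  51  60  70  87  92  94  91  96]
 [213 211 205 177 138 100  74  64  74  80  84  88  83  91  90  94  94  95]
 [217 212 214 206 185 160 131 126 125 143 141 134 110 104 100  97  96 103]]Traceback (most recent call last):
  File "m.py", line 19, in <module>
    p,s=dark(C[n],*a); (x,y),r=cv2.minEnclosingCircle(p); W=cloud(C[n])
        ~~~~^^^^^^^^^
  File "m.py", line 6, in dark
    n,l,s,ce=cv2.connectedComponentsWithStats(m); i=1+np.argmax(s[1:,4]); p=np.argwhere(l==i)[:,::-1].astype(np.float32)
                                                      ~~~~~~~~~^^^^^^^^^
    return _wrapfunc(a, 'argmax', axis=axis, out=out, **kwds)
    return bound(*args, **kwds)
ValueError: attempt to get argmax of an empty sequence
```

View pics/z.png

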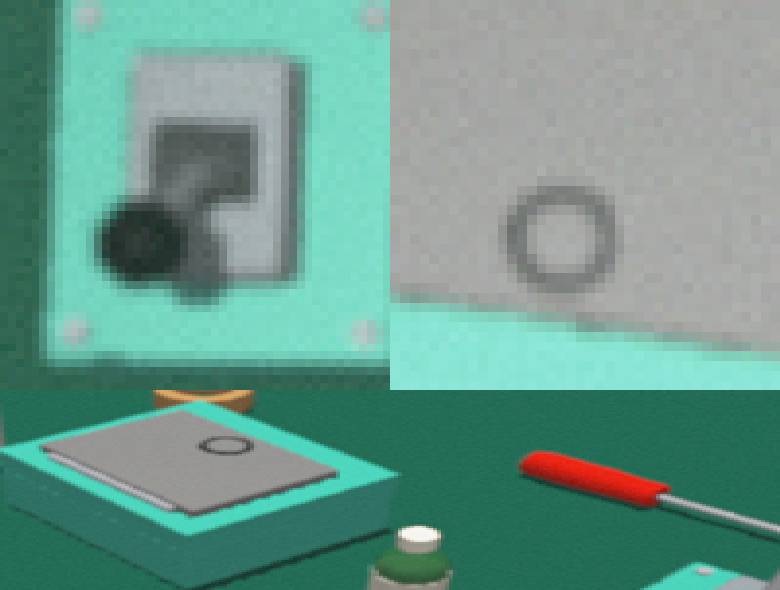

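The crops show the ball cleanly and the circle as a faint grey ring, at about (277.6,229.5) in top and (293,218) in scene. I'll use a local threshold for the ring.

```bash
sed -i 's/(293,217,9,75)/(293,218,10,115)/; s/(277,229,8,75)/(277,229,7,148)/' m.py && python3 m.py
```

```text
ball scene (447.9210510253906, 258.2105407714844) 8.5470552444458 [440 250  17  17 194] [0.52958442 0.29640984 0.16084291] 0.16832680912020487
ball top (148.03192138671875, 230.60638427734375) 5.221428871154785 [143 226  11  10  81] [0.51854599 0.2907444  0.16568142] 0.17139388181777768
ball [0.52033968 0.29372154 0.15349328] [array([0.3, 0. ]), array([ 0.1, -0.1])]
circle scene (292.5, 217.5) 6.670932292938232 [286 214  14   9  48] [0.52735055 0.00434651 0.07800496] 0.07971011197284894
circle top (276.8636474609375, 229.0) 5.948387145996094 [271 224  12  11  69] [0.5248441  0.00425223 0.07927622] 0.0845081525911014
circle [0.52541796 0.00334653 0.07788144] [array([0.7, 0.1]), array([ 0.4, -0.3])]
switch 0.05981093981725223 ((0.5630916357040405, 0.2721773386001587), (0.16013529896736145, 0.16074617207050323), 84.2320327758789)
fuse 0.06880075092147256 ((0.5505757927894592, -0.006074436008930206), (0.20969580113887787, 0.19128680229187012), 88.07852172851562)
glue [0.56993831 0.14432862 0.08899709]
can [ 0.55275015 -0.14611364  0.08002547]
tape [ 0.39419423 -0.12977321  0.00521504]
awl [0.373449   0.13802054 0.02943655]
sa [0.72728057 0.24106852 0.08669369]
sb [ 0.74303087 -0.08634407  0.08612142]
```

The ball is at (0.520, 0.294, 0.153) and the press circle at (0.525, 0.004, 0.078). Now I'll push the lever with the fingers shut, guarding on force.

```bash
python3 - <<'E'
from h import *
q=ctrl.read_qpos()
best=min(((np.abs(s-q).max(),y) for y in(0,np.pi,-np.pi) if (s:=ctrl.solve_ik([.45,.294,.23],[np.pi,0,y])) is not None)); print(best)
o=[np.pi,0,best[1]]
ctrl.grip(0.0)
ctrl.movep([.45,.294,.23],o)
ctrl.servo_line([.45,.294,.142])
f0=np.array(ctrl.read_wrist_force())
ctrl.servo_line([.565,.294,.142],speed=.06)
x=.565
print(ctrl.read_time_s(),np.array(ctrl.read_wrist_force())-f0)
while x<.585:
    x+=.002; ctrl.servo_line([x,.294,.142],speed=.03)
    f=np.array(ctrl.read_wrist_force())-f0
    print(round(x,3),f.round(1),ctrl.read_tcp_pos())
    if f[0]<-5: break
shot('top','top1'); print(ctrl.read_time_s())
E
```

```text
(np.float64(1.0216132250015464), 3.141592653589793)
4.9583 [ 0.18368071 -1.66832348 -0.07169079]
0.567 [-1.6 -0.6 -0.3] [0.56643529 0.29403003 0.1419365 ]
0.569 [-5.8 -0.5  1.2] [0.56660246 0.29399552 0.14184473]
5.5083
```

The push met firm resistance close to the predicted end. I'll back off and measure the ball again.

```bash
python3 - <<'E'
from h import *
ctrl.servo_line([.50,.294,.142]); ctrl.servo_line([.47,.294,.24])
ctrl.movep([.47,.15,.24],[np.pi,0,np.pi])
c=shot('top','top2'); s=shot('scene','scene2'); print(ctrl.read_time_s())
t=np.hstack([cv2.resize(c['img'][190:250,120:200],(400,300)),cv2.resize(s['img'][220:340,370:530],(400,300))]); cv2.imwrite('pics/z2.png',t[:,:,::-1])
W=cloud(c); A=W[190:250,120:200].reshape(-1,3); A=A[A[:,2]>.145]; print(len(A),np.median(A,0),A.max(0))
E
```

```text
7.6833
2611 [0.47900576 0.16036832 0.5717145 ] [0.60082124 0.30287422 0.59054656]
```

View pics/z2.png

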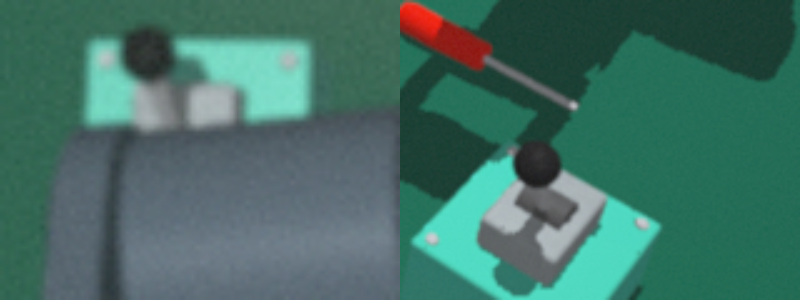

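The lever now leans away from the robot, with the ball at about (149.6,200.6) in top and (424.8,285.2) in scene. I'll triangulate it, and press the hatch only if the lever angle is confirmed.

```bash
cat > t.py <<'E'
from h import *
P=[]; 
for n in('scene','top'):
    c=np.load(f'pics/{n}0.npz'); P.append(c['intrinsics']@np.c_[c['R'],c['t']])
X=cv2.triangulatePoints(P[0],P[1],np.array([424.3,284.7]),np.array([149.1,200.1]))[:,0]; X=X[:3]/X[3]
d=X-[.5203,.2937,.1535]; print('ball',X,'swing',2*np.arcsin(np.linalg.norm(d)/.16),'dir',np.arctan2(d[1],d[0]))
E
python3 t.py
```

```text
ball [0.58998034 0.29198341 0.15248635] swing 0.9015878644517156 dir -0.0246302998788827
```

The swing is 0.90 rad, ending at the height given for the end stop, so the lever is off. Now one press on the hatch.

```bash
python3 - <<'E'
from h import *
o=[np.pi,0,np.pi]; x,y=.5250,.0037
ctrl.movep([x,y,.20],o); ctrl.servo_line([x,y,.10]); ctrl.hold(.3)
f0=np.array(ctrl.read_wrist_force()); print(ctrl.read_tcp_pos(),f0)
ctrl.servo_line([x,y,.084],speed=.05); z=.084
while z>.066:
    z-=.001; ctrl.servo_line([x,y,z],speed=.02)
    f=np.array(ctrl.read_wrist_force())-f0; print(round(z,3),f.round(1),np.round(ctrl.read_tcp_pos()[2],4))
    if f[2]>15: break
ctrl.hold(.2); print(np.array(ctrl.read_wrist_force())-f0)
ctrl.servo_line([x,y,.25],speed=.12)
ctrl.servo_line([.40,y,.27]); 
ctrl.movep([.40,.25,.30],o); print(ctrl.read_time_s())
shot('scene','scene3'); c=shot('top','top3')
W=cloud(c); A=W[190:255,240:320].reshape(-1,3); print(np.nanmax(A[:,2]))
E
```

```text
[0.52542756 0.00362453 0.10072047] [0.24028188 0.14265175 0.31409751]
0.083 [-0.1 -0.3  0.1] 0.0831
0.082 [-0.9 -0.9 -0.4] 0.082
0.081 [-0.1  0.2 -0.5] 0.081
0.08 [ 1.1  0.5 -0.4] 0.0799
0.079 [ 0.3 -0.7  1.3] 0.0791
0.078 [-0.2 -0.   1.6] 0.078
0.077 [-0.5  0.3  0.5] 0.0769
0.076 [-1.2 -0.4  1.5] 0.0758
0.075 [-0.2 -0.2 -0.2] 0.0748
0.074 [-2.1 -0.6  5.1] 0.0745
0.073 [-3.2  0.4  9.5] 0.0741
0.072 [-4.8  1.4 15.2] 0.0737
[-5.03062657  0.57591823 14.43972719]
16.7583
0.13858000228275633
```

View pics/scene3.png

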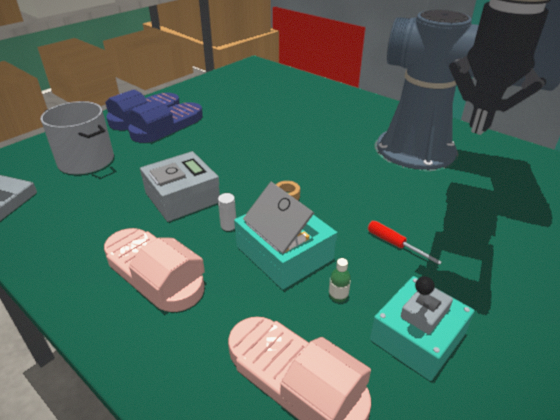

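The hatch stands open with its free edge near (275,190), about 139 mm high. The lever is off at (425,285), the counter hatch is shut, and nothing else has moved. I'll watch for two seconds, check, and hand in.

```bash
python3 - <<'E'
from h import *
ctrl.hold(2.2)
c=shot('top','top4'); h=np.nanmax(cloud(c)[190:255,240:320,2])
s=shot('scene','scene4'); d=np.abs(s['img'].astype(int)-np.load('pics/scene3.npz')['img']).max(2)[180:280,230:340]
print(h,(d>40).sum(),ctrl.read_time_s())
if h>.125 and (d>40).sum()<30: print(job_done())
E
```

```text
0.1409013008849884 0 19.1583
the job is handed in; nothing more can be done
None
```

The isolator was switched off first, then the fuse hatch was pressed once and popped open; it stayed open over a 2.2 s watch with the hand clear, nothing else moved, and the job was handed in at 19.2 s.

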